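# Hold the coil field on a seated adjustment wheel

### The arm

A 7-joint arm with a two-finger parallel gripper is mounted at the origin on the work surface. World frame = base frame: x ahead of the robot, y to its left, z up, the work surface at z = 0. Lengths are in m, angles in rad, forces in N, time in s.
With the tool pointing down it reaches from about 0.425 to 0.875 m from the base axis. Payload 4.7 kg.
Tool frame: the origin (TCP) lies at the very end of the fingers, on their centre line; the grasp point (between the pads) lies 19 mm behind it; z points along the fingers, y is the line along which they close (so a half turn about z gives the same grasp; the last joint's range is limited). The gripper opens to 87 mm and grips with 3 to 60 N. Pads are 19 mm wide; open, the fingers measure 117 mm over their backs; the gripper's body (75 mm by 190 mm) begins 51 mm behind the grasp point.
Start: joints at [1.199, 0.321, -0.07, 1.45, 0.023, 1.371, -0.057], TCP at [0.245, -0.602, 0.223] pointing down, gripper open.
Joint ranges: [-2.86, 2.86], [-0.3, 2.09], [-1.38, 1.24], [0.06, 2.45], [-1.56, 4.7], [0.09, 2.05], [-2.69, 2.69]. Speed limits (rad/s): [2.57, 2.57, 3.14, 3.14, 3.14, 3.14, 3.14].

### API

Orientations are given as a rotation vector (axis times angle).
In Python, from bench import get_state, get_image, get_calibration, close_job gives the robot as it stands.
- The arm moves only by the shell command python3 -m crank 'ROWS' [FORCE]. ROWS is JSON, a list of rows, each a list of 5 numbers: the opening, from 0 (shut) to 1 (fully open), then the shift along the world's x, y, z in units of 0.2 m (1.0 is 0.2 m), then the turn about the world's z in units of 2 pi rad (1.0 is 2 pi rad). A call has 1 to 5 rows; each row is the pose to reach, as a shift and turn from the pose commanded when the call began, turning the shorter way round; what a row does not reach only later rows make up. A row lasts 1/8 s, in which the tool goes at most 62.5 mm and 10.7 degrees, less where a joint would pass 70% of its speed; a pose out of reach is approached as far as the arm can. A call with a number of a shift or a turn outside -1 to 1 is refused whole. A call with a gripper value outside its range is refused whole. The fingers move at their own pace and stop on an object; FORCE is the grip in N (left out, the last holds). Time passes only in rows, so rows that repeat a pose let the fingers close. It gives the time, the measured TCP pose, the force, the opening and the grip force at its end, in the units of the state.
- get_state(): the state, without advancing time (a new reading comes with each control period).
- get_image(name): name is "scene" or "top"; returns the picture (400x640x3 uint8, red, green, blue); there is no depth.
- get_calibration(name): a dict with "fovy" (degrees; the focal length in pixels is half the picture's height over the tangent of half this angle, whatever the lens; pixels are square), "cx", "cy" (the principal point, pixels), "R" (3x3) and "t" (3): a world point X has camera coordinates R X + t. Camera axes: x right, y down, z forward; pixel columns grow to the right and rows downward; lengths in m; the calibration is good to about 2 mm. A picture is of the moment at which its call begins. get_calibration takes no time and is no camera call.
- close_job(): hands the job in; it is judged then, once.
The state is a dict: "time": time; "joint_positions": joint angles; "qd": joint speeds; "joint_torque": joint torques, N m; "position": TCP position; "tool_rot": TCP orientation; "ft_force": force on the tool from outside, world axes, zero at the start; "torque": the same for the moment, N m; "grip_width": opening from 0.0 (shut) to 1.0 (fully open); "grip_force": force on a finger pad.
Only numpy, scipy, OpenCV 4.12 (cv2) and the standard library are available. Lean on these libraries where they do the work, as an engineer would, in place of code of your own. Each camera call takes 0.05 s, during which the arm holds its last target. There are 200 camera calls.

### The job

The larger adjustment wheel's inset magnets are to be set in the coil: slip the larger of the two brass adjustment wheels, hub up, over the steel spindle that stands on the coil of the cream test box, lower it gently until it sits flat on the spindle's shoulder, and let go of it. Only then switch the field on: push the chrome toggle, which is spring-loaded and returns to off by itself, fully over to its stop towards the rear of the box (the side away from the meter), and finish while you are still holding it there. Leave the small wheel, the compass, the hex key and the dish where they are.

Things in the scene. Friction and masses are not known exactly. Their poses are not given: they have to be found in the camera images.
- wheel_large: the larger brass wheel, loose, about 240 g, lying flat, hub up: knurled rim 60 mm in diameter and 9 mm thick, web 5 mm thick, in the middle a plain round hub 28 mm in diameter up to 34 mm above the underside (25 mm of it stand above the rim to grip). A bore 15 mm in diameter goes right through. Origin: centre of the underside; z up along the bore
- wheel_small: the smaller brass wheel, loose, not to be used: rim 42 mm in diameter and 7 mm thick, hub 20 mm in diameter, 22 mm high over all, bore 9 mm. Origin: centre of the underside; z up along the bore
- testbox: the cream test box, fixed: 160 mm along its x (front to rear), 250 mm along its y, top panel 72 mm above the desk. Origin: centre of the underside; x to the rear, z up. On top: near the -y end the coil (84 mm across, 14 mm high) with the spindle; near the +y end the toggle; between them at the front a flat round meter 6 mm high, at the rear two brass terminals and an amber lamp up to 14 mm high
- spindle_seat (a point): on the spindle's axis at the level of the shoulder that the wheel must sit on: a steel collar 26 mm in diameter whose top is 20 mm above the box's top panel and 6 mm above the coil. Axes as the test box's. When the wheel is home, the centre of its underside is at this point
- spindle_top (a point): centre of the top of the spindle, 42 mm above the shoulder: a steel shaft 12 mm in diameter whose last 8 mm taper to 5 mm as a lead-in. With the wheel home, the spindle stands 8 mm out of its hub
- toggle_pivot (a point): the point about which the toggle swings, on the box, 8 mm above the top panel (the toggle's bushing, 13 mm in diameter, reaches 11 mm above the panel, its nut is 21 mm wide and 6 mm high). Axes as the test box's: the toggle swings about y, its tip moving to +x (rear)
- toggle_tip (a point): the end of the chrome toggle's bat-shaped handle, 42 mm from the pivot; the bat is 7 mm thick near the bushing and grows to 11 mm thick 6 mm below its rounded end. It moves with the toggle
- toggle (a joint): toggle angle in rad. 0 = off: the bat rests leaning 0.3 rad from upright towards the front of the box (-x, the meter's side). It grows as the bat is pushed towards the rear; 0.3 = upright, 0.6 = the stop, leaning 0.3 rad to the rear = on. A spring always drives it back to 0: at the tip it takes 3 N to start and 6 N at the stop
- compass: clear lensatic sighting compass, loose, about 70 x 56 mm with its cover raised to 66 mm, a small ring at its back; leave alone. Origin: centre of the underside
- hex_key: black steel hex key, loose, L-shaped, 85 x 28 mm, 6 mm thick, lying flat; leave alone. Origin: on the long arm, 30 mm from the bend
- dish: white porcelain dish with some screws in it, loose, 92 mm in diameter, 24 mm high; leave alone. Origin: centre of the underside
There are look-alikes about, which are no part of the job. What is shaped like the wheel_large but orange or purple is not meant.

How it is judged:
By the outcome, as a careful person would: the job done as asked, in the order asked, and still so for the second after the job is handed in, while the arm keeps its last pose, push and grip.
It also fails if it takes over 51 s, if anything falls off the work surface, if the arm or the gripper's body presses on something with over 40 N, if the wrist force passes 120 N, or if a joint passes its speed limit or range.

## Working session

There is one attempt and no reset: what is moved stays moved. The work goes in short steps, Python scripts to look and compute and a shell command to move; the robot and the scene stay as the last step left them, time stands still between calls to the robot, and variables do not carry over. Pictures are saved under pics/ and viewed, at most 10 in all, crops included, and the job is handed in when it is done.

```bash
mkdir -p pics
python3 - <<'E'
from bench import *
import cv2
for n in("scene","top"):
    cv2.imwrite(f"pics/{n}0.png",get_image(n)[...,::-1]); c=get_calibration(n); print(n,c)
s=get_state(); print(s)
E
```

```text
scene {'fovy': 45.15730926254053, 'cx': 321.8966167266915, 'cy': 202.32101294618172, 'R': array([[ 0.57420472,  0.81860808,  0.01302872],
       [ 0.62447206, -0.42762768, -0.65358184],
       [-0.52945593,  0.38342585, -0.75674371]]), 't': array([-0.25653223, -0.27913737,  1.64626821])}
top {'fovy': 46.0408566948882, 'cx': 316.6874044422547, 'cy': 198.80864872740014, 'R': array([[ 0.00485398, -0.99995238,  0.00846628],
       [-0.98536399, -0.00622546, -0.17034979],
       [ 0.17039438, -0.0075155 , -0.98534728]]), 't': array([-0.08803514,  0.52913979,  0.97879256])}
{'time': 0.1, 'joint_positions': array([ 1.19912316,  0.32175479, -0.07007594,  1.45154403,  0.02258409,
        1.37077977, -0.05692049]), 'qd': array([-7.78017391e-04, -1.63365774e-03, -5.79315044e-04, -2.69609601e-03,
       -1.47499157e-03,  7.91111583e-05, -5.08490925e-04]), 'joint_torque': array([ 2.35520401e-04, -4.92573380e+01, -4.05558860e-01, -3.13397849e+01,
       -6.41077501e-02,  3.95067735e-02,  5.58454326e-05]), 'position': array([ 0.24435234, -0.60179862,  0.22157146]), 'tool_rot': array([-3.08171268e+00, -6.01897340e-01,  6.32440619e-04]), 'ft_force': array([-0.07239239, -0.13165463,  0.3431683 ]), 'torque': array([-0.01255208, -0.01572574, -0.04172198]), 'grip_force': 0.0, 'grip_width': 0.9999456175339819}
```

View pics/scene0.png

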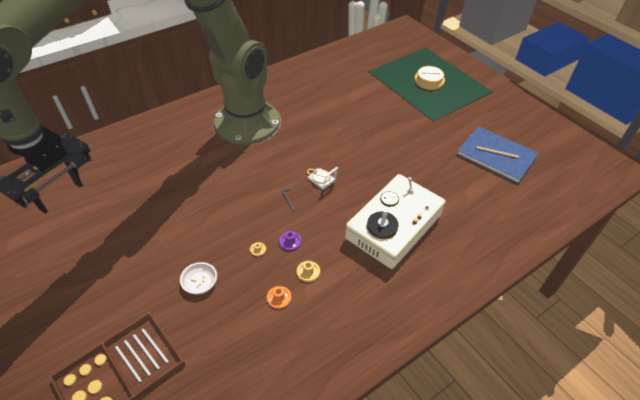

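View pics/top0.png

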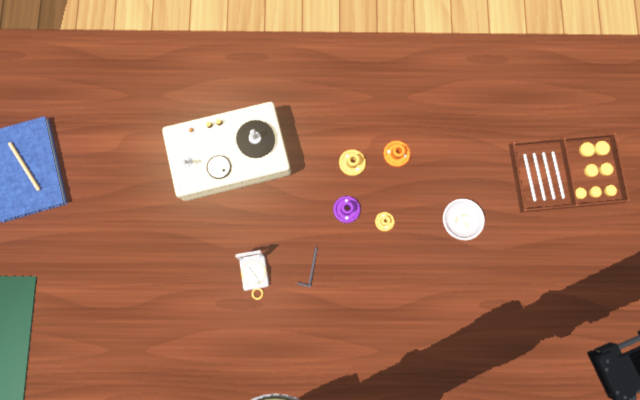

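The large brass wheel is at about top (352,162) and scene (308,271). The box's spindle is at top (255,135) and its toggle at top (190,161). I'll enlarge both views to get finer pixel positions.

Run:
```python
import cv2
a=cv2.imread("pics/top0.png")[95:215,155:375]; b=cv2.imread("pics/scene0.png")[165:295,285:455]
cv2.imwrite("pics/t1.png",cv2.resize(a,None,fx=3.6,fy=3.6,interpolation=cv2.INTER_CUBIC))
cv2.imwrite("pics/s1.png",cv2.resize(b,None,fx=4.5,fy=4.5,interpolation=cv2.INTER_CUBIC))
```

```text
(no output)
```

View pics/t1.png

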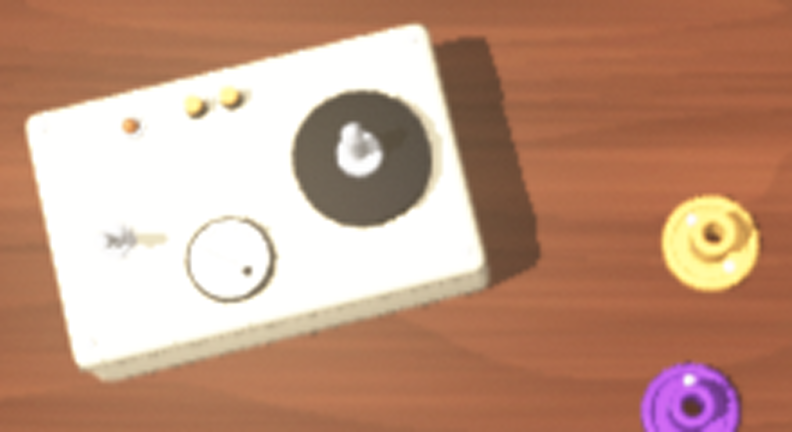

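View pics/s1.png

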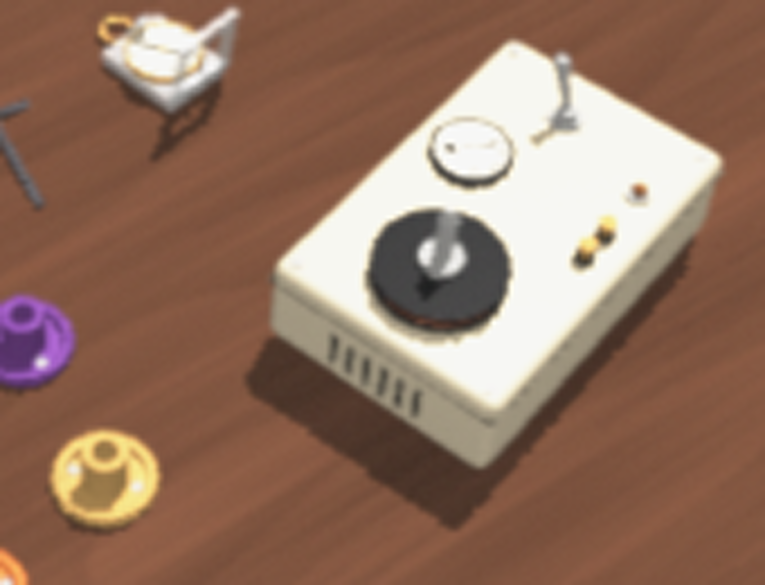

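The top crop shows the wheel's bore at (713,233), the coil centre at (363,157), the spindle top at about (350,129) and the box corners. In the scene crop the bore is at (106,450), the spindle top at (452,212) and the toggle tip at (563,60). Next I convert these pixels to world positions.

```bash
cat > h.py <<'E'
from bench import *
import numpy as np
def cam(n):
    c=get_calibration(n); return c,200/np.tan(np.radians(c["fovy"])/2)
def plane(n,p,z):
    c,f=cam(n); d=c["R"].T@np.array([(p[0]-c["cx"])/f,(p[1]-c["cy"])/f,1]); o=-c["R"].T@c["t"]
    return o+d*(z-o[2])/d[2]
def proj(n,X):
    c,f=cam(n); q=c["R"]@np.asarray(X)+c["t"]; return q[:2]/q[2]*f+[c["cx"],c["cy"]]
def tri(pt,ps):
    A=[];b=[]
    for n,p in(("top",pt),("scene",ps)):
        c,f=cam(n)
        for i,(k,v) in enumerate((("cx",p[0]),("cy",p[1]))):
            r=(v-c[k])/f; A.append(c["R"][i]-r*c["R"][2]); b.append(r*c["t"][2]-c["t"][i])
    x,res,*_=np.linalg.lstsq(np.array(A),np.array(b),rcond=None); return x
E
python3 - <<'E'
from h import *
T=lambda u,v:((u+.5)/3.6-.5+155,(v+.5)/3.6-.5+95)
S=lambda u,v:((u+.5)/4.5-.5+285,(v+.5)/4.5-.5+165)
np.set_printoptions(precision=4,suppress=True)
def show(l,t,s,z):
    print(l,plane("top",T(*t),z)[:2],plane("scene",S(*s),z)[:2],tri(T(*t),S(*s)))
show("bore",(713,233),(106,450),.034); show("rim",(710.5,243),(105.5,478),.007)
show("spin",(350,129),(452,212),.134); show("collar",(360,152),(440,257),.092); show("coil",(363,157),(440,267),.086)
ct=[(27,118),(425,26),(485,268),(78,365)]; cs=[(722,158),(480,408),(275,268),(512,40)]
for t,s in zip(ct,cs): show("corner",t,s,.072)
show("tip",(108,240),(563,58),.12); show("piv",(125,238),(565,122),.078)
E
```

```text
bore [ 0.6217 -0.1652] [ 0.6228 -0.1668] [ 0.622  -0.1658  0.0321]
rim [ 0.6222 -0.1659] [ 0.6236 -0.168 ] [ 0.6225 -0.1666  0.0045]
spin [0.6547 0.0482] [0.6565 0.0456] [0.6552 0.048  0.1313]
collar [0.6543 0.0476] [0.6544 0.0445] [0.654  0.0467 0.0906]
coil [0.6531 0.0466] [0.6567 0.0434] [0.6543 0.0468 0.0812]
corner [0.6803 0.2514] [0.6815 0.2491] [0.6806 0.2515 0.07  ]
corner [0.7406 0.0128] [0.7386 0.0061] [0.7392 0.01   0.0709]
corner [ 0.5893 -0.026 ] [ 0.5949 -0.0285] [ 0.591  -0.0255  0.0656]
corner [0.5292 0.2123] [0.5321 0.2091] [0.5295 0.2129 0.0679]
tip [0.5927 0.1852] [0.5931 0.1885] [0.5933 0.1863 0.1208]
piv [0.6047 0.187 ] [0.6082 0.1851] [0.6057 0.1882 0.0738]
```

```bash
python3 -m crank '[[0.6,0.2,0.2,0,-0.0217],[0.6,0.4,0.42,0,-0.0217],[0.6,0.6,0.63,0,-0.0217],[0.6,0.8,0.84,0,-0.0217],[0.6,0.95,1.0,0,-0.0217]]' 20; python3 -m crank '[[0.6,0.2,0.22,0,0],[0.6,0.4,0.44,0,0],[0.6,0.6,0.66,0,0],[0.6,0.8,0.88,-0.1,0],[0.6,0.94,1.0,-0.3,0]]'
```

```text
time: 0.72
position: [0.4364, -0.3995, 0.2222]
tool_rot: [-3.116, -0.395, -0.0]
ft_force: [-1.1, -0.9, 0.6]
grip_width: 0.616
grip_force: 0.0
time: 1.35
position: [0.6257, -0.1986, 0.1637]
tool_rot: [3.116, 0.397, 0.007]
ft_force: [-0.2, -0.4, 0.2]
grip_width: 0.6
grip_force: 0.0
```

```bash
python3 -m crank '[[0.6,-0.01,0.08,-0.1,0],[0.6,-0.018,0.163,-0.3,0],[0.6,-0.018,0.163,-0.4,0],[0.6,-0.018,0.163,-0.4,0]]'
python3 - <<'E'
from h import *
import cv2
s=get_image("scene")[...,::-1]; t=get_image("top")[...,::-1]
a=cv2.resize(s[210:310,250:370],None,fx=4,fy=4,interpolation=3); b=cv2.resize(t[115:215,300:400],None,fx=4,fy=4,interpolation=3)
cv2.imwrite("pics/g1.png",np.hstack([a,b[:400]])[:, :800] if 0 else cv2.resize(np.hstack([a,b]),(792,360)))
p=get_state()["position"]; print(p,proj("scene",p),proj("top",p))
E
```

```text
time: 1.85
position: [0.6176, -0.1705, 0.0808]
tool_rot: [-3.117, -0.39, 0.005]
ft_force: [0.4, -0.6, 0.3]
grip_width: 0.603
grip_force: 0.0
[ 0.6196505 -0.1712323  0.0837101] [305.79624779 253.41562775] [357.46444079 154.40460672]
```

View pics/g1.png

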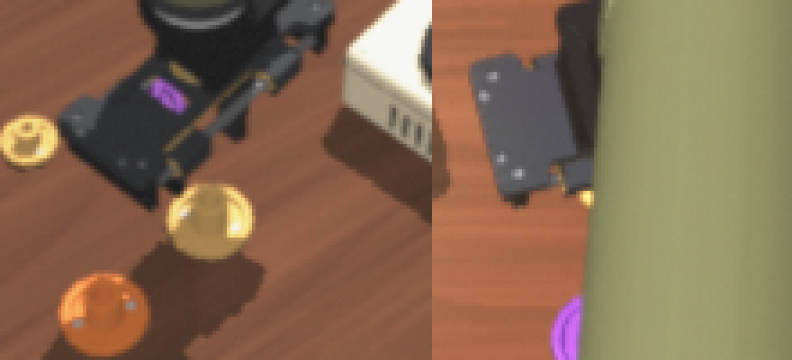

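The gripper is above the wheel and the view is partly hidden. In the scene half of the picture the wheel is at (210,220), so I correct by a few millimetres and go lower.

```bash
python3 -m crank '[[0.6,0.01,0.023,0,0],[0.6,0.01,0.023,-0.1,0],[0.6,0.01,0.023,-0.18,0],[0.6,0.01,0.023,-0.18,0]]'; for i in 1 2 3 4; do python3 -m crank '[[0.6,0,0,0,0]]' | grep pos; done
```

```text
time: 2.45
position: [0.619, -0.1648, 0.0438]
tool_rot: [-3.115, -0.391, 0.007]
ft_force: [0.3, -0.6, 0.0]
grip_width: 0.603
grip_force: 0.0
position: [0.6209, -0.1651, 0.0463]
position: [0.6215, -0.1652, 0.0472]
position: [0.6214, -0.1652, 0.0471]
position: [0.6212, -0.1651, 0.047]
```

```bash
python3 -m crank '[[0.6,0,0,-0.05,0],[0.6,0,0,-0.1,0],[0.6,0,0,-0.13,0],[0.6,0,0,-0.15,0],[0.6,0,0,-0.165,0]]'; python3 -m crank '[[0.6,0,0,0,0],[0.6,0,0,0,0],[0.6,0,0,0,0]]'; python3 -m crank '[[0.25,0,0,0,0],[0.2,0,0,0,0],[0.2,0,0,0,0],[0.2,0,0,0,0],[0.2,0,0,0,0]]' 25
```

```text
time: 3.58
position: [0.621, -0.165, 0.0133]
tool_rot: [3.117, 0.391, -0.0]
ft_force: [-0.3, 0.0, -0.7]
grip_width: 0.602
grip_force: 0.0
time: 3.95
position: [0.6212, -0.1651, 0.0139]
tool_rot: [3.117, 0.391, 0.001]
ft_force: [-0.2, -0.9, 0.1]
grip_width: 0.6
grip_force: 0.0
time: 4.58
position: [0.621, -0.1653, 0.0136]
tool_rot: [3.117, 0.391, 0.0]
ft_force: [0.4, -0.0, 0.0]
grip_width: 0.318
grip_force: 25.0
```

```bash
python3 -m crank '[[0.2,0,0,0.1,0],[0.2,0,0,0.3,0],[0.2,0,0,0.5,0],[0.2,0,0,0.7,0],[0.2,0,0,0.8,0]]'; python3 -m crank '[[0.2,0,0.1,0,0],[0.2,0,0.25,0,0],[0.2,0,0.4,0,0],[0.2,0,0.45,0,0],[0.2,0,0.45,0,0]]'; python3 -m crank '[[0.2,0,0,0,0],[0.2,0,0,0,0],[0.2,0,0,0,0]]';  python3 - <<'E'
from h import *
import cv2
s=get_image("scene")[...,::-1]; t=get_image("top")[...,::-1]
a=s[150:270,300:440]; b=t[90:210,210:350]
cv2.imwrite("pics/g2.png",cv2.resize(np.hstack([a,b]),(798,342),interpolation=3))
st=get_state();p=st["position"]; print(p,proj("scene",p),proj("top",p))
E
```

```text
time: 5.2
position: [0.6221, -0.1648, 0.1772]
tool_rot: [3.116, 0.391, 0.006]
ft_force: [-0.2, 0.3, -2.5]
grip_width: 0.317
grip_force: 25.0
time: 5.82
position: [0.6203, -0.0739, 0.1723]
tool_rot: [-3.116, -0.394, 0.003]
ft_force: [-0.7, -0.9, -1.9]
grip_width: 0.311
grip_force: 25.0
time: 6.2
position: [0.621, -0.0761, 0.1736]
tool_rot: [3.117, 0.389, -0.0]
ft_force: [0.5, -0.5, -2.0]
grip_width: 0.315
grip_force: 25.0
[ 0.62100137 -0.07557059  0.17362705] [338.71006842 213.75075721] [312.57619354 141.19732768]
```

View pics/g2.png

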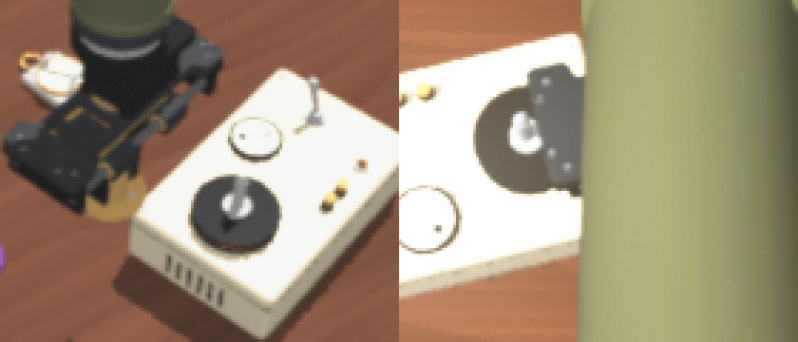

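The wheel is held, rim at about (115,205) in the scene half. The spindle is at (238,190). I move over the spindle.

```bash
python3 -m crank '[[0.2,0.04,0.15,0,0],[0.2,0.08,0.3,0,0],[0.2,0.12,0.45,0,0],[0.2,0.15,0.56,0,0],[0.2,0.167,0.622,0,0]]'; python3 -m crank '[[0.2,0,0,0,0],[0.2,0,0,0,0],[0.2,0,0,0,0],[0.2,0,0,0,0]]';  python3 - <<'E'
from h import *
import cv2
s=get_image("scene")[...,::-1]
st=get_state();p=st["position"]; print(p,st["ft_force"])
cv2.imwrite("pics/g3.png",cv2.resize(s[140:260,330:450],None,fx=5,fy=5,interpolation=3))
for z in(p[2]-.0136,.092,.134): print((proj("scene",[p[0],p[1],z])-[330,140])*5)
E
```

```text
time: 6.92
position: [0.6545, 0.051, 0.1736]
tool_rot: [-3.116, -0.393, -0.0]
ft_force: [-0.2, -0.3, -2.4]
grip_width: 0.316
grip_force: 25.0
time: 7.42
position: [0.6544, 0.0484, 0.1736]
tool_rot: [3.117, 0.389, -0.0]
ft_force: [-0.2, 0.3, -2.8]
grip_width: 0.318
grip_force: 25.0
[0.65437838 0.04860274 0.17365296] [-1.03507874 -0.39583859 -2.2383617 ]
[283.03307419 319.86431727]
[267.98313332 405.17607217]
[277.1209844  353.37745595]
```

View pics/g3.png

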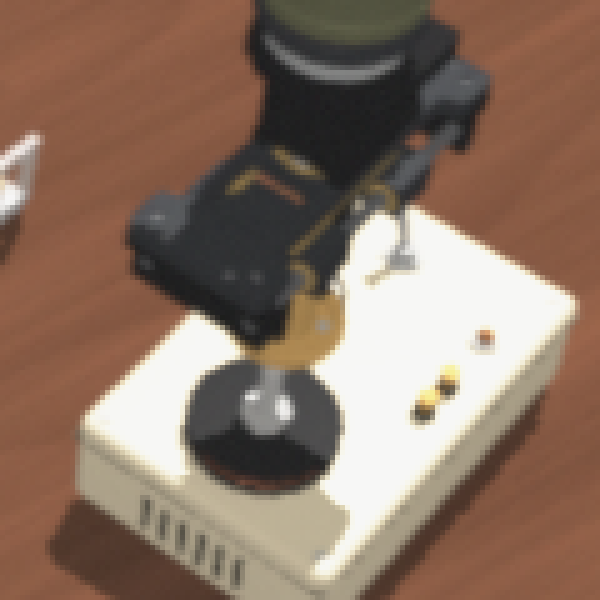

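The collar is at (267,408) against a predicted (268,405), and the rim is centred to within about 1 mm. I lower the wheel.

```bash
python3 -m crank '[[0.2,0,0,-0.03,0],[0.2,0,0,-0.06,0],[0.2,0,0,-0.09,0],[0.2,0,0,-0.11,0],[0.2,0,0,-0.13,0]]'; python3 -m crank '[[0.2,0,0,-0.015,0],[0.2,0,0,-0.03,0],[0.2,0,0,-0.045,0],[0.2,0,0,-0.045,0]]'|grep -E 'pos|ft'; python3 -m crank '[[0.2,0,0,-0.015,0],[0.2,0,0,-0.03,0],[0.2,0,0,-0.03,0]]'|grep -E 'pos|ft'
```

```text
time: 8.1
position: [0.6544, 0.0494, 0.1473]
tool_rot: [3.117, 0.391, -0.0]
ft_force: [0.1, -0.2, -3.0]
grip_width: 0.318
grip_force: 25.0
position: [0.6541, 0.049, 0.1382]
ft_force: [-0.1, -0.2, -3.5]
position: [0.6541, 0.049, 0.1321]
ft_force: [-0.8, -1.2, -3.7]
```

```bash
python3 -m crank '[[0.2,0,0,-0.025,0],[0.2,0,0,-0.05,0],[0.2,0,0,-0.075,0],[0.2,0,0,-0.1,0],[0.2,0,0,-0.11,0]]'|grep -E 'pos|ft'; python3 -m crank '[[0.2,0,0,0,0],[0.2,0,0,0,0]]'|grep -E 'pos|ft'; python3 -m crank '[[0.2,0,0,-0.005,0],[0.2,0,0,-0.01,0],[0.2,0,0,-0.01,0]]'|grep -E 'pos|ft'
```

```text
position: [0.6541, 0.049, 0.11]
ft_force: [-3.1, -2.7, -0.9]
position: [0.6541, 0.049, 0.11]
ft_force: [-1.9, -2.6, -4.7]
position: [0.6541, 0.049, 0.109]
ft_force: [-4.1, -4.7, 0.3]
```

```bash
python3 -m crank '[[0.2,-0.004,-0.005,0,0],[0.2,-0.004,-0.005,0,0]]'|grep -E 'pos|ft'; python3 -m crank '[[0.2,0,0,-0.005,0],[0.2,0,0,-0.01,0],[0.2,0,0,-0.01,0]]'|grep -E 'pos|ft';python3 -m crank '[[0.2,0,0,-0.005,0],[0.2,0,0,-0.005,0]]'|grep -E 'pos|ft'
```

```text
position: [0.6541, 0.0489, 0.109]
ft_force: [-1.2, -1.4, -0.9]
position: [0.6539, 0.049, 0.1065]
ft_force: [-0.4, -1.1, -2.1]
position: [0.6538, 0.0488, 0.1057]
ft_force: [0.3, 0.5, -1.4]
```

```bash
python3 -m crank '[[0.2,0,0,-0.005,0],[0.2,0,0,-0.005,0]]'|grep -E 'pos|ft'; python3 -m crank '[[0.2,0,0,-0.005,0],[0.2,0,0,-0.005,0]]'|grep -E 'pos|ft'
```

```text
position: [0.6539, 0.0488, 0.1056]
ft_force: [-1.7, 1.3, 4.4]
position: [0.654, 0.0489, 0.1055]
ft_force: [-3.8, -0.1, 8.5]
```

Firm contact at z = 0.1055, which is the expected shoulder height (0.1056). I back off slightly, release and rise.

```bash
python3 -m crank '[[0.2,0,0,0.007,0],[0.2,0,0,0.007,0],[0.35,0,0,0.007,0],[0.6,0,0,0.007,0],[0.6,0,0,0.007,0]]'|grep -E 'pos|ft|wid'; python3 -m crank '[[0.6,0,0,0.05,0],[0.6,0,0,0.15,0],[0.6,0,0,0.3,0],[0.6,0,0,0.45,0],[0.6,0,0,0.45,0]]'|grep -E 'pos|ft|wid'; python3 -m crank '[[0.3,-0.3,0.1,0,0],[0.1,-0.5,0.3,0,0],[0,-0.5,0.5,0,0],[0,-0.5,0.6,0,0],[0,-0.45,0.7,0,0]]'|grep -E 'pos|ft|wid';python3 - <<'E'
from h import *
import cv2
s=get_image("scene")[...,::-1]; t=get_image("top")[...,::-1]
a=s[150:270,320:460]; b=t[90:210,150:290]
cv2.imwrite("pics/g4.png",cv2.resize(np.hstack([a,b]),(798,342),interpolation=3))
E
```

```text
position: [0.6534, 0.0478, 0.1043]
ft_force: [0.7, 0.5, 0.5]
grip_width: 0.5
position: [0.6558, 0.0489, 0.1999]
ft_force: [0.8, 0.7, -0.2]
grip_width: 0.601
position: [0.5629, 0.1894, 0.1953]
ft_force: [1.0, -1.1, -0.2]
grip_width: 0.115
```

View pics/g4.png

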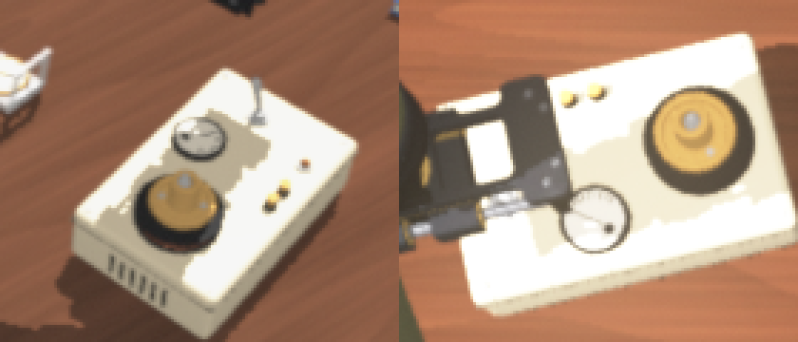

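The wheel sits on the shoulder with the spindle standing out of its hub, at (185,180) in the scene half and (690,120) in the top half, and the gripper is clear of it. Next I go down in front of the toggle with the fingers shut.

```bash
python3 -m crank '[[0,0.01,-0.05,0,0],[0,0.01,-0.05,-0.1,0],[0,0.01,-0.05,-0.25,0],[0,0.01,-0.05,-0.38,0],[0,0.01,-0.05,-0.42,0]]' 30; python3 -m crank '[[0,0,0,0,0],[0,0,0,0,0],[0,0,0,0,0],[0,0,0,0,0]]'|grep -E 'pos|ft|wid'
```

```text
time: 14.2
position: [0.5638, 0.1765, 0.1079]
tool_rot: [3.116, 0.388, -0.008]
ft_force: [-0.1, 0.5, 0.1]
grip_width: 0.009
grip_force: 0.0
position: [0.566, 0.1785, 0.1117]
ft_force: [-0.3, 1.1, -0.3]
grip_width: 0.005
```

```bash
python3 -m crank '[[0,0.03,0.007,-0.018,0],[0,0.06,0.015,-0.018,0],[0,0.08,0.02,-0.018,0],[0,0.1,0.025,-0.018,0],[0,0.1,0.025,-0.018,0]]'|grep -E 'pos|ft|wid'; python3 -m crank '[[0,0.02,0.005,0,0],[0,0.04,0.01,0,0],[0,0.05,0.0125,0,0],[0,0.05,0.0125,0,0]]'|grep -E 'pos|ft|wid'
```

```text
position: [0.5844, 0.1835, 0.1071]
ft_force: [-4.4, -1.8, 3.6]
grip_width: 0.003
position: [0.5938, 0.1861, 0.1073]
ft_force: [-6.5, -2.1, 6.2]
grip_width: 0.004
```

```bash
for i in 1 2 3 4; do python3 -m crank '[[0,0.005,0.0012,0,0],[0,0.01,0.0025,0,0],[0,0.01,0.0025,0,0]]'|grep -E 'pos|ft'; done
```

```text
position: [0.5954, 0.1866, 0.1072]
ft_force: [-8.5, -2.5, 5.4]
position: [0.5971, 0.187, 0.107]
ft_force: [-6.6, -1.6, 5.0]
position: [0.5981, 0.1873, 0.1068]
ft_force: [-10.1, -1.5, 6.4]
position: [0.5983, 0.1875, 0.1067]
ft_force: [-15.0, -3.4, 9.7]
```

```bash
python3 -m crank '[[0,0.005,0.0012,0,0],[0,0.01,0.0025,0,0],[0,0.01,0.0025,0,0],[0,0.01,0.0025,0,0]]'|grep -E 'time|pos|ft';python3 - <<'E'
from h import *
import cv2
s=get_image("scene")[...,::-1]
cv2.imwrite("pics/g5.png",cv2.resize(s[150:270,320:460],None,fx=5,fy=5,interpolation=3))
c=np.array([np.cos(.249),np.sin(.249)])
for a in(-.3,0,.3):
    q=np.array([.6055,.189])+c*.042*np.sin(a); print(a,(proj("scene",[*q,.08+.042*np.cos(a)])-[320,150])*5)
E
```

```text
time: 17.82
position: [0.5985, 0.1876, 0.1066]
ft_force: [-19.9, -3.9, 11.6]
-0.3 [445.62130351 139.65049409]
0 [465.20766524 148.19996342]
0.3 [483.86637107 161.59387995]
```

View pics/g5.png

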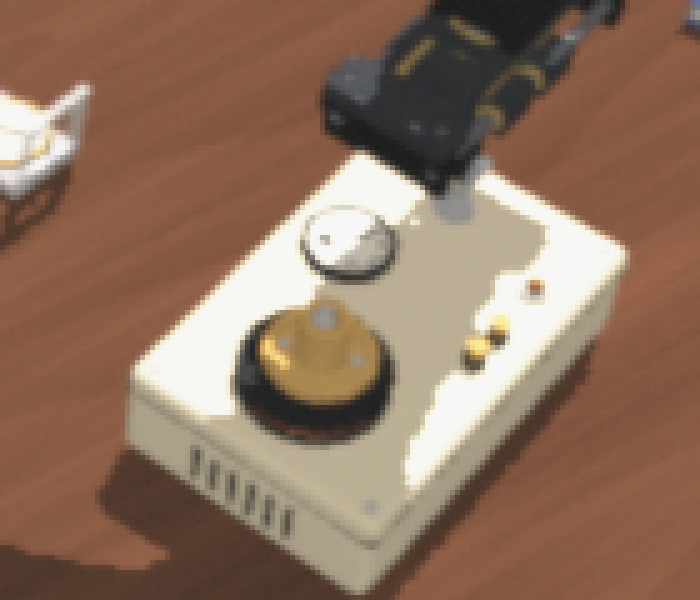

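The toggle tip is at (484,163), which matches the prediction of (484,162) for fully over. The tool has stalled against the stop at about 20 N, and the wheel is still seated at (322,345). I hand in.

```bash
python3 -c "
from bench import *
print(close_job())"
```

```text
the job is handed in; nothing more can be done
None
```

The large brass wheel is seated on the spindle's shoulder and released, and I handed the job in at about 18 s with the toggle held at its rear stop (about 20 N push); no verdict came back.

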